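# Hang the hoist scale on the patient hoist

## Robot

A 6-joint arm with a two-finger parallel gripper is mounted at the origin on the work surface. World frame = base frame: x ahead of the robot, y to its left, z up, the work surface at z = 0. Lengths are in m, angles in rad, forces in N, time in s.
With the tool pointing down it reaches from about 0.275 to 0.875 m from the base axis. Payload 12.5 kg.
Tool frame: the origin (TCP) lies at the very end of the fingers, on their centre line; the grasp point (between the pads) lies 19 mm behind it; z points along the fingers, y is the line along which they close (so a half turn about z gives the same grasp; the last joint's range is limited). The gripper opens to 85 mm and grips with 20 to 120 N. Pads are 22 mm wide; open, the fingers measure 114 mm over their backs; the gripper's body (76 mm by 85 mm) begins 54 mm behind the grasp point. The pads swing forward as they close: fully open they stand 13 mm farther back than shut.
Start: joints at [-1.256, 0.351, 1.652, -0, 1.139, -0.085], TCP at [0.214, -0.507, 0.231] pointing down, gripper open.
Joint ranges: [-2.75, 2.75], [-0.79, 2.1], [0.01, 2.65], [-1.57, 4.71], [0.07, 3.14], [-2.87, 2.87]. Speed limits (rad/s): [2.22, 2.22, 2.79, 3.14, 3.14, 3.14].

## Interface

Orientations are given as a 3x3 rotation matrix whose columns are the frame's x, y, z axes.
In Python, from bench import manip gives the robot as it stands. Calls block until the motion is done:
- manip.move_ptp(position, orientation): joint-space move of the TCP to a pose.
- manip.move_l(position, attitude=None, max_speed=0.15): straight line of the TCP; attitude=None keeps the orientation; max_speed is the mean speed in m/s.
- manip.move_j(angles): joint-space move.
- manip.set_gripper(opening, effort=None): opening from 0.0 (shut) to 1.0 (fully open); effort is the grip in N (None keeps the last); returns when the fingers have stopped.
- manip.dwell(seconds).
- manip.inverse_kinematics(position, orientation): joint angles nearest the present ones, or None.
- manip.grab_frame(name): name is "side" or "top" or "wrist"; returns (picture, depth): 420x560x3 uint8, red, green, blue; 420x560 float32, m along the optical axis (not along the pixel's ray), 0 where there is no reading.
- manip.get_calibration(name): a dict with "camera_matrix" (3x3 intrinsics, pixels), "R" (3x3) and "t" (3): a world point X has camera coordinates R X + t. Camera axes: x right, y down, z forward; pixel columns grow to the right and rows downward; lengths in m; the calibration is good to about 2 mm. The wrist camera is an equidistant fisheye: a pixel r from the principal point sees the ray r / f radians off the axis. A picture is of the moment at which its call begins: read the wrist's pose just before it. get_calibration takes no time and is no camera call; for the wrist camera it gives the pose at the moment of the call.
A pose or a line that the arm cannot do raises manip.Unreachable and nothing moves.
- manip.sign_off(): hands the job in; it is judged then, once.
Trained networks look in the newest picture that a camera, given by its name, has taken for a name from the list of things; names that differ only in an ending like _2 or _b are one class to them, and where a whole thing is asked for, a point or a joint stands for the part that bears it (a point fixed in the world has none). Each returns a list of dicts, best first, with "confidence" (0 to 1); they miss things now and then, are a little off and sometimes report something else, mostly with a low value. They report only what shows in the picture. A call takes as long as a camera call. They do not tell look-alikes from the thing itself.
- manip.look_for(camera, name): "at" ([x, y, z] in m, in world coordinates, good to about 4 mm: the middle of the surface that is visible of it).
Readings, each from a call of its own:
- manip.current_time(): time.
- manip.current_qpos(): joint angles.
- manip.current_joint_vel(): joint speeds.
- manip.current_joint_torque(): joint torques, N m.
- manip.current_ee_pos(): TCP position.
- manip.current_tcp_rot(): TCP orientation.
- manip.current_force(): force on the tool from outside, world axes, zero at the start.
- manip.current_ft_torque(): the same for the moment, N m.
- manip.current_grip_width(): opening from 0.0 (shut) to 1.0 (fully open).
- manip.current_grip_force(): force on a finger pad.
Only numpy, scipy, OpenCV 4.12 (cv2) and the standard library are available. Lean on these libraries where they do the work, as an engineer would, in place of code of your own. Each camera call takes 0.05 s, during which the arm holds its last target. There are 200 camera calls.

## Task

Get the patient hoist ready for weighing: hold the scale by its black hand grip, bring its hook over the pin in the fork at the end of the hoist's boom and press it straight down, firmly but gently, until the red spring latch has snapped shut below the pin. Then tug it upward lightly, so that the pin pulls on the shut latch, to prove that it holds, lower it gently until the pin carries it, let go and leave it hanging still. Leave the other things on the table where they are.

Things in the scene. Friction and masses are not known exactly. Their poses are not given: they have to be found in the camera images.
- scale: Hoist scale, 0.5 to 0.8 kg, upright on the table; origin on its underside, plumb below the hook's seat; z up. White body 60 (x) by 100 (y, -56 to 44) by 54 (z) mm, display on +x. Above it stands an aluminium C hook, a 14 mm plate in the y-z plane: spine at y 15 to 33 mm up to z 186, crown at z 167 to 186. To hang, it must have the same yaw as the hoist (not half a turn off).
- grip (a point): Middle of the black hand grip on top of the hook, 207 mm above the scale's underside (axes as the scale's): the place to hold. The grip measures 16 (x) by 44 (y) by 42 mm (z, from 186 to 228 in the scale).
- tip (a point): Lower end of the hook's downward tip (tip: y -27 to -13 mm, end at z 117.5 in the scale). Under it the C is open to -y: a 63 mm gap down to the body's top at z 54, through which the hoist's fork comes in. The hook's mouth, 28 mm wide between tip and spine, opens downward above that gap.
- throat (a point): The hook's seat: where the centre of the pin lies when fully home, 160 mm above the scale's underside, x = y = 0; a V seat centres the pin there. Hung, the tip is between the fork's cheeks and the spine outside the fork's nose.
- latch (a joint): Angle of the red sprung latch across the hook's mouth: 0 = shut, it opens only inward (up), to 1.4 rad. The pin meets it with its centre at z 121 in the scale and turns it to about 1.2 rad; the force on the pin rises to 14 to 20 N (about twice the scale's weight), then falls to nothing, and the latch snaps back to 0 at z 155 to 159, 1 to 5 mm before the solid seat.
- blade: The latch's red blade, 10 (x) by 26 mm, 4 mm thick; origin on its hinge at the spine (y 13, z 129.5 in the scale); shut, it reaches along the scale's -y to the tip. When the hooked scale is pulled up by 22 mm from its seat, the shut blade bears on the pin from below.
- hoist: Mobile patient hoist on the floor beside the table, fixed. Origin at table height (z 0), plumb below the pin; z up. Its white boom (34 mm wide, end tube 24 mm high) runs from the fork along the hoist's -y, level for 0.17 m, then rising to the mast. Scale and hoist are not to be pressed together with more than 30 N, the scale's weight included.
- pin_nominal (a point): On the hoist, 210 mm above its origin: the pin's centre if the boom were level. The boom's angle is not measured: the true pin is up to 15 mm higher or lower; feel for it. Steel pin 12 mm thick, along x, in a fork open above, below and to +y: cheeks 6 mm thick, 20 mm high, 26 mm apart, noses 10 mm beyond the pin; 38 mm clear from pin to end tube.
- pills: Bystander: white pill tub, 44 mm wide, 68 mm high, upright; origin under its centre.
- pen: Bystander: black pen, 137 mm long (along its x), 14 mm high; origin under its centre.
- tray: Bystander: shallow white tray with vials and a syringe, 130 (x) by 210 (y) by 32 mm, contents to 41 mm; origin under its centre.
- case: Bystander: dark zip case, 153 (x) by 103 (y) by 38 mm; origin under its centre.
Things that resemble listed ones, but are neither listed nor needed, are in the scene too. What is shaped like the scale but green or yellow is not meant.

How it is judged:
On the way, in this order (a step that is already met when the one before it is completed fails the run):
1. the pin, pushed into the hook's mouth, holds the latch open (over 0.4 rad) (value of joint latch above 0.4 rad and contact force between scale and hoist above 2 N and horizontal distance between throat and hoist below 0.02 m).
2. the hook is home on the pin and the latch has snapped shut below it (under 0.15 rad) (value of joint latch below 0.15 rad and z of throat in the frame of hoist between 0.185 and 0.2315 m and horizontal distance between throat and hoist below 0.015 m), for 0.1 s.
3. the scale is tugged up: the pin pulls on the shut latch blade with more than 3 N (value of joint latch below 0.15 rad and contact force between blade and hoist above 3 N), for 0.1 s.
At the end, for the whole second after the job is handed in: The scale hangs at rest from the pin: its hook's seat within 12 mm sideways and 19 mm in height of the pin's nominal place, latch shut (under 0.15 rad), upright within 0.15 rad, resting on the hoist, released (value of joint latch below 0.15 rad and horizontal distance between throat and hoist below 0.012 m and z of throat in the frame of hoist between 0.191 and 0.229 m and contact force between scale and hoist above 2 N and angle between scale's own z axis and vertical below 0.15 rad and linear speed of scale below 0.03 m/s and angular speed of scale below 0.3 rad/s); the robot touches nothing.
It fails at once if scale and hoist are pressed on one another with more than 30 N (contact force between scale and hoist above 30 N).
It fails at once if the pill tub is moved by more than 30 mm (distance of pills from where it was at the start of the episode above 0.03 m).
It fails at once if the pen is moved by more than 30 mm (distance of pen from where it was at the start of the episode above 0.03 m).
It fails at once if the white tray is moved by more than 30 mm (distance of tray from where it was at the start of the episode above 0.03 m).
It fails at once if the dark case is moved by more than 30 mm (distance of case from where it was at the start of the episode above 0.03 m).
It also fails if it takes over 67 s, if anything falls off the work surface, if the arm or the gripper's body presses on something with over 40 N, if the wrist force passes 120 N, or if a joint passes its speed limit or range.

## Working session

There is one attempt and no reset: what is moved stays moved. The work goes in short steps, each a Python script; the robot and the scene stay as the last script left them, time stands still between calls to the robot, and variables do not carry over. Pictures are saved under pics/ and viewed, at most 10 in all, crops included, and the job is handed in when it is done.

```bash
ls; mkdir -p pics; python3 - <<'E'
from bench import manip
import cv2,numpy as np
ims=[]
for c in ("side","top"):
    p,d=manip.grab_frame(c); np.save(f"pics/{c}_d.npy",d); np.save(f"pics/{c}.npy",p)
    cv2.imwrite(f"pics/{c}0.png",p[:,:,::-1])
    k=manip.get_calibration(c); print(c,k["camera_matrix"].tolist(),k["R"].round(3).tolist(),k["t"].round(3).tolist())
    for n in ("scale","grip","blade","hoist","pills","pen","tray","case","tip"):
        print(n,[(round(r["confidence"],2),np.round(r["at"],3).tolist()) for r in manip.look_for(c,n)][:4])
print(manip.current_time())
E
```

```text
pics
side [[537.0875383852926, 0.0, 279.1769327843138], [0.0, 537.0875383852926, 216.53936885615042], [0.0, 0.0, 1.0]] [[1.0, -0.001, 0.012], [0.008, -0.69, -0.724], [0.009, 0.724, -0.69]] [-0.581, 0.174, 1.246]
scale [(0.89, [0.653, 0.299, 0.056]), (0.71, [0.427, 0.234, 0.052]), (0.59, [0.586, 0.153, 0.053])]
grip [(0.73, [0.583, 0.157, 0.057]), (0.65, [0.425, 0.236, 0.056]), (0.62, [0.65, 0.298, 0.054])]
blade []
hoist [(0.62, [0.522, -0.321, 0.218])]
pills [(0.63, [0.406, -0.041, 0.047])]
pen [(0.81, [0.385, 0.124, 0.009])]
tray [(0.61, [0.773, 0.052, 0.003])]
case [(0.59, [0.498, 0.426, 0.043])]
tip [(0.9, [0.422, 0.233, 0.057]), (0.8, [0.654, 0.299, 0.054]), (0.65, [0.586, 0.152, 0.056])]
top [[384.87906850210373, 0.0, 279.626309427662], [0.0, 384.87906850210373, 205.18042077683106], [0.0, 0.0, 1.0]] [[-0.009, -0.999, 0.052], [-0.987, 0.001, -0.159], [0.159, -0.052, -0.986]] [0.121, 0.61, 0.79]
scale [(0.72, [0.637, 0.308, 0.053]), (0.71, [0.58, 0.174, 0.056])]
grip [(0.85, [0.419, 0.24, 0.054]), (0.82, [0.64, 0.309, 0.057]), (0.62, [0.572, 0.172, 0.054]), (0.26, [0.387, 0.122, 0.008])]
blade [(0.2, [0.404, -0.022, 0.069])]
hoist [(0.56, [0.531, -0.261, 0.222])]
pills [(0.75, [0.4, -0.024, 0.066])]
pen [(0.55, [0.577, 0.175, 0.055]), (0.51, [0.387, 0.125, 0.01])]
tray [(0.92, [0.778, 0.058, 0.006]), (0.27, [0.53, -0.266, 0.22])]
case [(0.8, [0.485, 0.44, 0.036]), (0.49, [0.574, 0.168, 0.056]), (0.41, [0.779, 0.056, 0.006])]
tip [(0.8, [0.42, 0.246, 0.05]), (0.73, [0.576, 0.166, 0.054]), (0.67, [0.644, 0.306, 0.058])]
1.0
```

View pics/side0.png

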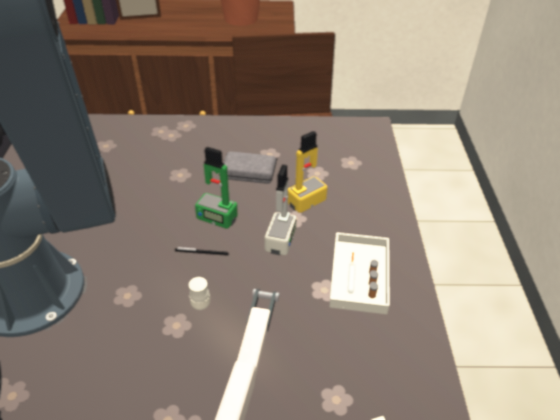

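View pics/top0.png

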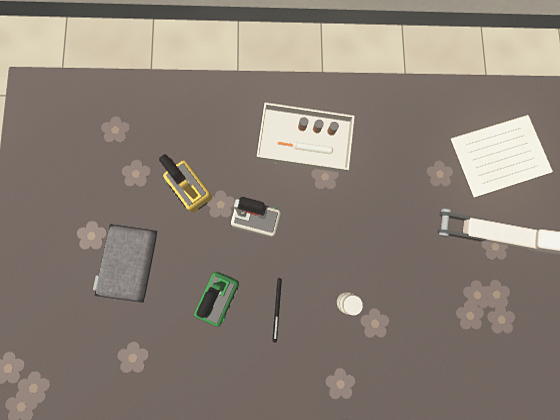

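The white scale is at side px (282,215) / top px (255,213). The fork is at side px (265,295) / top px (445,222), with the boom running to world -y. Next I'll get the yaws from the point clouds.

```bash
cat > h.py <<'E'
from bench import manip
import cv2,numpy as np
def cloud(c,p=None,d=None):
    if p is None: p,d=manip.grab_frame(c)
    k=manip.get_calibration(c);K=k["camera_matrix"];R=np.array(k["R"]);t=np.array(k["t"])
    v,u=np.mgrid[:420,:560]
    C=np.stack([(u-K[0][2])/K[0][0]*d,(v-K[1][2])/K[1][1]*d,d],-1)
    W=(C-t)@R; W[d<=0]=np.nan
    return p,W
def rect(P):
    (c,wh,a)=cv2.minAreaRect(P[:,:2].astype(np.float32)*1000); return np.round(c,1),np.round(wh,1),round(a,1)
E
python3 - <<'E'
from h import *
out=[]
for c in ("side","top"):
    p,W=cloud(c,np.load(f"pics/{c}.npy"),np.load(f"pics/{c}_d.npy"))
    x,y,z=np.moveaxis(W,-1,0); pi=p.astype(int); sat=pi.max(2)-pi.min(2)
    near=(abs(x-.58)<.08)&(abs(y-.165)<.1)&(sat<40)
    for nm,m in (("body",near&(z>.044)&(z<.060)),("grip",near&(z>.195)&(pi.max(2)<80)),("griptop",near&(z>.222)&(z<.235)),("hook",near&(z>.07)&(z<.18)&(pi.max(2)>80))):
        P=W[m]; 
        if len(P)>5: print(c,nm,len(P),rect(P),np.median(P,0).round(4),P[:,2].min().round(3),P[:,2].max().round(3))
    m=(abs(x-.54)<.1)&(y>-.6)&(y<-.1)&(z>.12)
    fk=m&(y>-.25)
    b=W[m&(sat<60)]
    for a in np.arange(-.6,-.1,.02):
        s=b[(b[:,1]>a)&(b[:,1]<a+.02)]
        if len(s)>3: print(round(a,2),len(s),"x",np.percentile(s[:,0],[2,50,98]).round(3),"z",np.percentile(s[:,2],[5,50,95]).round(3))
    q=p[150:270,210:330] if c=="side" else p[180:250,210:310]
    f=p[270:340,220:310] if c=="side" else p[195:255,420:520]
    out+= [cv2.resize(q[:,:,::-1],(400,300),interpolation=2),cv2.resize(f[:,:,::-1],(400,300),interpolation=2)]
cv2.imwrite("pics/crop.png",np.vstack([np.hstack(out[:2]),np.hstack(out[2:])]))
E
```

```text
side body 642 (array([584.5, 167.7]), array([101.4,  62.3]), 74.7) [0.582  0.1552 0.0546] 0.044 0.06
side grip 159 (array([585.2, 172.1]), array([42.5, 15. ]), 74.2) [0.5845 0.1606 0.2218] 0.195 0.232
side griptop 90 (array([585. , 174.7]), array([43.1, 16.6]), 71.7) [0.5844 0.1724 0.2273] 0.222 0.232
side hook 242 (array([585.7, 176.4]), array([62.3, 15.1]), 75.1) [0.5867 0.1578 0.1394] 0.07 0.18
-0.44 153 x [0.487 0.504 0.521] z [0.255 0.259 0.261]
-0.42 309 x [0.49  0.509 0.525] z [0.23  0.254 0.258]
-0.4 304 x [0.494 0.515 0.529] z [0.217 0.249 0.253]
-0.38 276 x [0.498 0.518 0.532] z [0.21  0.243 0.247]
-0.36 269 x [0.502 0.522 0.536] z [0.206 0.238 0.242]
-0.34 220 x [0.505 0.525 0.54 ] z [0.205 0.233 0.237]
-0.32 174 x [0.51  0.53  0.544] z [0.206 0.218 0.229]
-0.3 232 x [0.513 0.531 0.547] z [0.212 0.218 0.22 ]
-0.28 221 x [0.517 0.535 0.55 ] z [0.211 0.218 0.22 ]
-0.26 210 x [0.521 0.538 0.555] z [0.209 0.217 0.219]
-0.24 227 x [0.522 0.543 0.56 ] z [0.208 0.217 0.219]
-0.22 184 x [0.526 0.545 0.565] z [0.208 0.217 0.22 ]
-0.2 86 x [0.527 0.536 0.569] z [0.199 0.215 0.217]
-
[... 446 characters left out ...]
ay([60.2, 13.8]), 71.9) [0.5831 0.1954 0.1343] 0.07 0.18
-0.38 11 x [0.497 0.498 0.499] z [0.2   0.206 0.215]
-0.36 147 x [0.5   0.514 0.535] z [0.201 0.237 0.239]
-0.34 339 x [0.503 0.52  0.538] z [0.207 0.233 0.237]
-0.32 302 x [0.507 0.521 0.541] z [0.213 0.219 0.229]
-0.3 233 x [0.511 0.528 0.546] z [0.21  0.218 0.22 ]
-0.28 238 x [0.515 0.53  0.549] z [0.209 0.218 0.22 ]
-0.26 230 x [0.519 0.535 0.553] z [0.21  0.218 0.22 ]
-0.24 260 x [0.522 0.539 0.559] z [0.213 0.217 0.219]
-0.22 329 x [0.524 0.543 0.562] z [0.2   0.216 0.219]
-0.2 122 x [0.527 0.56  0.567] z [0.199 0.215 0.217]
-0.18 241 x [0.53  0.556 0.577] z [0.205 0.212 0.216]
-0.16 60 x [0.531 0.538 0.571] z [0.204 0.209 0.214]
```

View pics/crop.png

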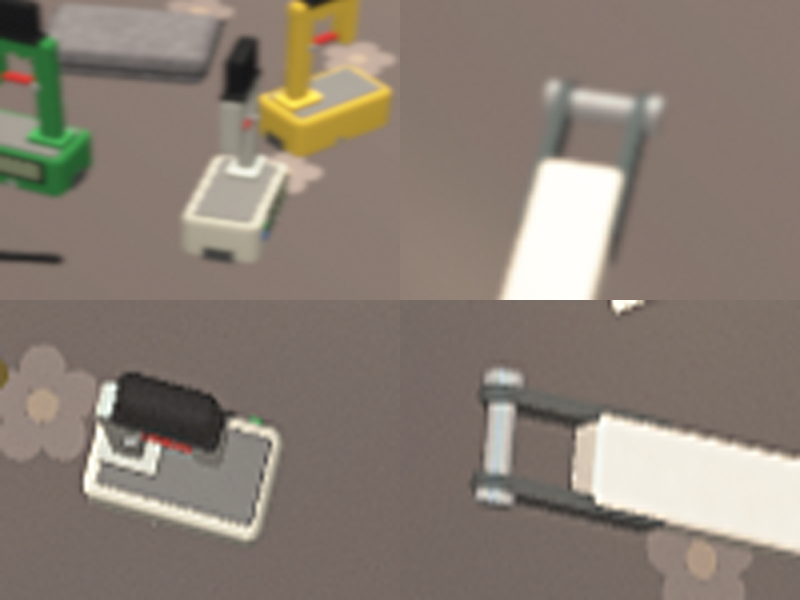

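The spine and crown are at the scale's world +y end, so the scale's yaw is about -15° and its origin about (0.585, 0.175). The fork's pin is at the bottom-right crop's (500,440) and the boom runs to -y. The yaws agree to within 5°, so no half turn is needed. Next I'll fit the pin and grasp.

```bash
cat >> h.py <<'E'
def tool(yaw):  # tool y along +-scale x, z down, choose nearest wrist
    xs=np.array([np.cos(yaw),np.sin(yaw),0]); z=np.array([0,0,-1.]); 
    best=None
    for s in (1,-1):
        y=s*xs; R=np.column_stack([np.cross(y,z),y,z])
        e=np.trace(R.T@np.array(manip.current_tcp_rot()))
        if best is None or e>best[0]: best=(e,R)
    return best[1]
E
python3 - <<'E'
from h import *
for c in ("side","top"):
    p,W=cloud(c,np.load(f"pics/{c}.npy"),np.load(f"pics/{c}_d.npy"))
    x,y,z=np.moveaxis(W,-1,0); pi=p.astype(int); sat=pi.max(2)-pi.min(2)
    m=(abs(x-.53)<.07)&(y<-.22)&(y>-.30)&(z>.2)&(pi.min(2)>140)
    b=W[m]; print(c,"tube",rect(b))
    ctr=[(s[:,0].min()+s[:,0].max())/2 for a in np.arange(-.42 if c=='side' else -.34,-.24,.01) for s in [W[(abs(x-.53)<.07)&(abs(y-a)<.005)&(z>.2)&(pi.min(2)>140)]] if len(s)>9]
    print(np.round(ctr,4))
    m=(abs(x-.55)<.06)&(y>-.21)&(y<-.13)&(z>.19)&(z<.24)
    F=W[m]; print("fork",len(F),rect(F))
    u=np.array([.983,-.182]);v=np.array([.182,.983])
    pm=m&(pi.min(2)>125); P=W[pm]
    a=P[:,:2]@v; l=P[:,:2]@u
    print("pin",len(P),rect(P),"v",np.percentile(a,[2,25,50,75,98]).round(4),"u",np.percentile(l,[1,50,99]).round(4),"z",np.percentile(P[:,2],[5,50,90,98]).round(4))
    print("fork v",np.percentile(F[:,:2]@v,[1,99]).round(4),"u",np.percentile(F[:,:2]@u,[1,99]).round(4))
o=np.array([.585,.1748]); R=tool(np.radians(-15))
manip.set_gripper(1.0)
p0=np.array(manip.current_ee_pos())
manip.move_l([p0[0],p0[1],.40],max_speed=.3)
manip.move_ptp([*o,.33],R)
F0=manip.current_force(); print("F0",np.round(F0,2),manip.current_time())
manip.move_l([*o,.25],max_speed=.15)
p,d=manip.grab_frame("side"); cv2.imwrite("pics/pre.png",p[:,:,::-1])
p2,d=manip.grab_frame("wrist"); cv2.imwrite("pics/prew.png",np.vstack([p2])[:,:,::-1])
print(manip.current_ee_pos(),manip.current_time())
E
```

```text
side tube (array([ 534.6, -259.8]), array([86.4, 35.5]), 80.3)
[0.5045 0.5065 0.5081 0.5102 0.5119 0.5139 0.5156 0.5174 0.5193 0.5216
 0.5234 0.5258 0.5272 0.5293 0.5306 0.5327 0.5349 0.5363]
fork 363 (array([ 551.3, -185.5]), array([53.1, 47.4]), 83.7)
pin 180 (array([ 551.6, -185.7]), array([52.1, 47.5]), 84.5) v [-0.1078 -0.101  -0.0665 -0.0633 -0.057 ] u [0.5509 0.5716 0.5974] z [0.2077 0.2128 0.2177 0.2191]
fork v [-0.1077 -0.0561] u [0.5514 0.5974]
top tube (array([ 535.3, -259.7]), array([85.4, 33.9]), 79.2)
[0.5201 0.5218 0.5236 0.5257 0.5275 0.5293 0.5312 0.533  0.5347 0.5365
 0.5384]
fork 623 (array([ 549.9, -184.2]), array([58.2, 47.2]), 80.0)
pin 305 (array([ 550. , -184.6]), array([55.4, 46.8]), 80.0) v [-0.1077 -0.1013 -0.0994 -0.0592 -0.0548] u [0.5514 0.5729 0.5973] z [0.2021 0.2119 0.2173 0.2188]
fork v [-0.1084 -0.0528] u [0.5506 0.5964]
F0 [-0.63  0.19 -0.16] 4.675
[0.58556265 0.17485836 0.25133068] 5.4583
```

```bash
python3 -c "
import cv2,numpy as np
a=cv2.imread('pics/pre.png')[130:280,190:390];b=cv2.imread('pics/prew.png')
cv2.imwrite('pics/pre2.png',np.hstack([cv2.resize(a,(400,300)),cv2.resize(b,(400,300))]))"
```

```text
(no output)
```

View pics/pre2.png

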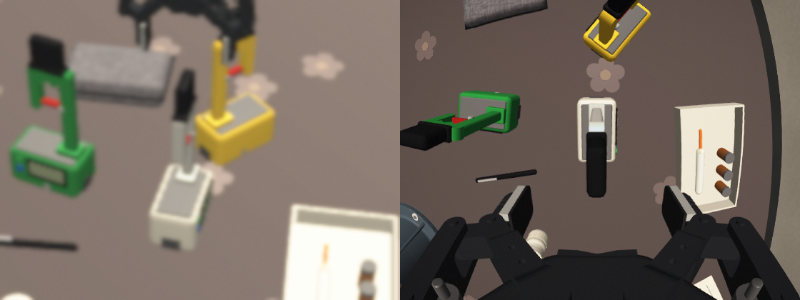

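The fingers straddle the grip centrally (wrist crop: grip at (596,165), fingers at (515,215) and (680,215)). I'll grasp and lift now, and refine the pin position offline.

```bash
python3 - <<'E'
from h import *
for c in ("side","top"):
    p,W=cloud(c,np.load(f"pics/{c}.npy"),np.load(f"pics/{c}_d.npy"))
    x,y,z=np.moveaxis(W,-1,0)
    u=np.array([.983,-.182]);v=np.array([.182,.983])
    U=W[...,:2]@u;V=W[...,:2]@v
    for nm,lo,hi in (("mid",-.009,.009),("chk-",-.022,-.012),("chk+",.012,.022)):
        m=(U-.5735>lo)&(U-.5735<hi)&(V>-.090)&(V<-.03)&(z>.17)
        i=np.argsort(-V[m])
        print(c,nm,m.sum(),"V",np.percentile(V[m],[0,10,50,90,100]).round(4),"z",np.percentile(z[m],[5,50,95]).round(4))
o=np.array([.585,.1748])
manip.move_l([*o,.190],max_speed=.08)
print("w",manip.current_force())
manip.set_gripper(0.0,effort=80)
print(manip.current_grip_width(),manip.current_grip_force(),manip.current_ee_pos(),np.round(manip.current_force(),2))
manip.move_l([*o,.26],max_speed=.1)
manip.dwell(.2); print(np.round(manip.current_force(),2),manip.current_grip_width(),manip.current_ee_pos(),manip.current_time())
E
```

```text
side mid 60 V [-0.069  -0.0686 -0.0659 -0.0611 -0.0582] z [0.2038 0.2099 0.2129]
side chk- 81 V [-0.0891 -0.0845 -0.0714 -0.0612 -0.0565] z [0.1984 0.2137 0.2173]
side chk+ 83 V [-0.0896 -0.0872 -0.072  -0.061  -0.0555] z [0.1989 0.2143 0.217 ]
top mid 72 V [-0.0673 -0.0648 -0.0599 -0.0567 -0.0558] z [0.2053 0.2105 0.2129]
top chk- 122 V [-0.09   -0.086  -0.0687 -0.0548 -0.052 ] z [0.2037 0.2141 0.2167]
top chk+ 130 V [-0.0897 -0.0859 -0.0692 -0.0549 -0.0517] z [0.2012 0.2137 0.2167]
w [-0.15414701 -0.22755099  0.0451325 ]
0.17554162974048176 79.15597200393677 [0.58514353 0.17486341 0.19024072] [0.55 0.11 2.51]
[ 0.06  0.35 -7.01] 0.17691108296688327 [0.5847797  0.17474651 0.25931968] 8.05
```

```bash
cat >> h.py <<'E'
PIN=np.array([.5524,-.1656,.207]); V=np.array([np.sin(np.radians(10.5)),np.cos(np.radians(10.5)),0]); YAW=-np.radians(10.5); H=.190
E
python3 - <<'E'
from h import *
R=tool(YAW)
pre=PIN+.09*V; z=PIN[2]-.0858+H
manip.move_l([.585,.1748,z],max_speed=.15)
manip.move_l([pre[0],pre[1],z],attitude=R,max_speed=.15)
manip.dwell(.3); F0=np.array(manip.current_force()); print("F0",F0)
for k in (.06,.03,.015,0):
    q=PIN+k*V; manip.move_l([q[0],q[1],z],max_speed=.06)
    F=np.array(manip.current_force())-F0; print(k,F.round(2))
    if np.linalg.norm(F)>4: manip.move_l([pre[0],pre[1],z]); break
manip.dwell(.2); print("F",manip.current_force(),manip.current_ee_pos(),manip.current_time())
p,W=cloud("side"); np.savez("pics/ins.npz",p=p,W=W)
t,Wt=cloud("top"); np.savez("pics/inst.npz",p=t,W=Wt)
a=p[180:330,190:390];b=t[150:300,360:560]
cv2.imwrite("pics/ins.png",np.hstack([cv2.resize(i[:,:,::-1],(400,300)) for i in (a,b)]))
w,_=manip.grab_frame("wrist"); cv2.imwrite("pics/insw.png",w[:,:,::-1])
E
```

```text
F0 [-1.16956907e-04 -5.22955881e-01 -7.08048065e+00]
0.06 [0.04 0.77 0.26]
0.03 [-0.92  1.37 -0.03]
0.015 [-0.    0.66  0.13]
0 [0.26 0.74 0.49]
F [ 0.72396984 -0.80801658 -6.97878364] [ 0.55241891 -0.16540324  0.31118949] 12.975
```

View pics/ins.png

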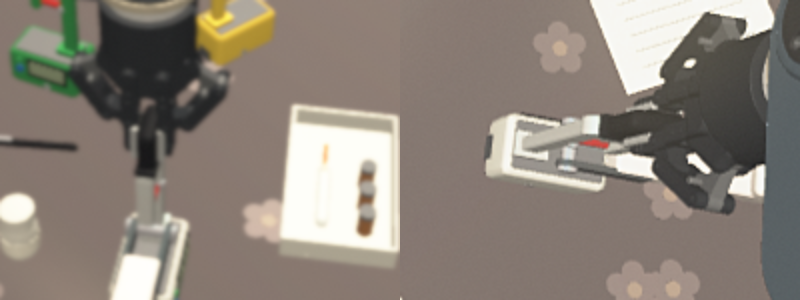

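View pics/insw.png

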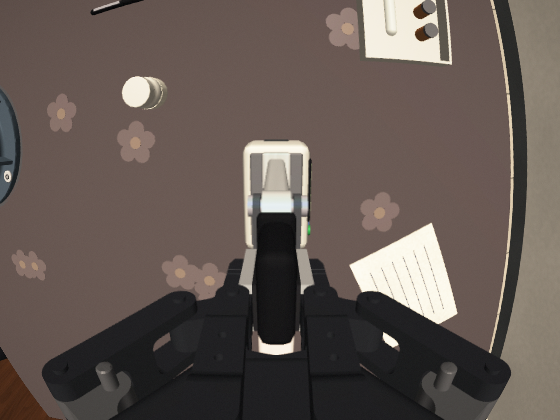

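The scale's spine is centred between the cheeks (wrist px 276 against cheeks at 255/298), and it's inserted without contact. I'll check the pin's fore-aft position from the wrist image, then press down with force watching.

```bash
cat > press.py <<'E'
from h import *
k=manip.get_calibration("wrist");K=np.array(k["camera_matrix"]);R=np.array(k["R"]);t=np.array(k["t"])
C=-R.T@t
for px in ((277,205),(250,205),(304,205)):
    d=(np.array(px)-K[:2,2]); r=np.hypot(*d); th=r/K[0,0]; ray=R.T@np.array([*(d/r*np.sin(th)),np.cos(th)])
    X=C+ray*(.211-C[2])/ray[2]; e=X-PIN; print(px,X.round(4),"along V",(e@V).round(4),"lateral",(e@np.array([V[1],-V[0],0])).round(4))
    if px[0]==277: ev=e@V
if abs(ev)>.006: raise SystemExit("check pin")
pos=np.array(manip.current_ee_pos()); x,y=PIN[:2]; z=.3112
Fh=np.array([.4,-.6,-7.0])
def f(): return np.mean([np.array(manip.current_force()) for _ in range(3)],0)-Fh
manip.move_l([x,y,z-.024],max_speed=.05); print("24mm",f().round(2)); z-=.024
peak=0;state=0;log=[]
while z>.3112-.095:
    z-=.0005 if state else .001
    manip.move_l([x,y,z],max_speed=.02)
    F=f(); c=F[2]; log.append((round(1000*z,1),*F.round(1))); peak=max(peak,c)
    if c>26 or np.hypot(F[0],F[1])>14: print("ABORT"); manip.move_l([x,y,z+.004],max_speed=.05);break
    if state==0 and peak>10 and c<3: state=1; print("dropped at",z)
    elif state==1 and c>7: print("seat",z); break
for l in log: print(*l)
print("peak",peak,manip.current_ee_pos(),manip.current_grip_width(),manip.current_time())
E
python3 press.py
```

```text
(277, 205) [ 0.5546 -0.1643  0.211 ] along V 0.0016 lateral 0.002
(250, 205) [ 0.534  -0.1605  0.211 ] along V 0.0017 lateral -0.019
(304, 205) [ 0.5753 -0.1682  0.211 ] along V 0.0016 lateral 0.0229
24mm [-0.97 -0.62  0.66]
dropped at 0.24519999999999992
seat 0.2351999999999999
286.2 -1.2 1.9 1.2
285.2 -0.6 0.5 0.4
284.2 -0.2 0.6 -0.3
283.2 0.0 0.6 0.4
282.2 -0.3 0.2 0.8
281.2 -0.0 0.7 0.3
280.2 -0.7 1.3 0.6
279.2 0.0 0.8 -0.2
278.2 -0.5 1.1 0.1
277.2 -0.2 1.1 0.7
276.2 0.0 0.2 0.1
275.2 -0.4 -0.3 0.2
274.2 -0.0 0.9 -0.1
273.2 0.0 0.8 1.0
272.2 -1.5 1.6 10.8
271.2 -1.5 0.7 11.0
270.2 -1.4 1.7 10.7
269.2 0.5 1.0 10.3
268.2 -1.1 0.8 11.3
267.2 -1.1 0.8 12.2
266.2 -0.1 1.2 11.9
265.2 0.7 1.9 11.6
264.2 1.4 3.6 11.9
263.2 2.0 3.7 11.5
262.2 1.3 3.9 10.8
261.2 1.2 5.7 10.3
260.2 2.1 5.5 11.1
259.2 2.0 5.5 10.0
258.2 2.7 5.5 8.6
257.2 2.4 5.9 8.5
256.2 2.9 6.1 8.4
255.2 2.3 6.8 7.5
254.2 1.3 5.5 7.7
253.2 1.6 6.0 7.3
252.2 1.2 7.1 6.9
251.2 1.7 5.9 6.0
250.2 1.8 6.8 6.0
249.2 2.1 6.0 5.4
248.2 0.5 5.6 5.0
247.2 1.8 5.1 4.5
246.2 1.6 6.4 3.8
245.2 1.8 6.2 1.5
244.7 1.5 6.7 2.0
244.2 1.3 6.6 2.3
243.7 1.7 7.6 1.9
243.2 2.3 7.0 0.9
242.7 2.0 8.2 -1.2
242.2 2.0 7.0 0.1
241.7 1.8 8.5 -1.2
241.2 1.2 10.3 -4.4
240.7 -0.9 0.8 0.3
240.2 -0.8 0.3 0.0
239.7 -0.7 0.8 0.4
239.2 -0.3 0.3 1.3
238.7 -0.0 1.6 0.3
238.2 -0.2 -0.2 0.4
237.7 -0.7 0.8 -0.2
237.2 -0.5 0.9 0.2
236.7 -0.7 0.1 0.5
236.2 -0.2 -1.3 2.5
235.7 -1.2 -1.6 6.6
235.2 -2.3 -4.0 11.6
peak 12.209338207743281 [ 0.55265813 -0.16601106  0.23586907] 0.17671871882900533 29.2583
```

The latch snapped at tool z 0.241 and the seat was reached at 0.236. Next: tug, lower and release.

```bash
python3 - <<'E'
from h import *
x,y=PIN[:2]; Fh=np.array([.4,-.6,-7.0])
def f(): return np.mean([np.array(manip.current_force()) for _ in range(3)],0)-Fh
manip.dwell(.15)
z=.252; manip.move_l([x,y,z],max_speed=.04); print(f().round(1))
while z<.275:
    z+=.0007; manip.move_l([x,y,z],max_speed=.02); c=f()
    if c[2]<-6.5: break
manip.dwell(.4); print("tug",z,c.round(1),f().round(1))
if c[2]>-5: raise SystemExit("no tug")
manip.move_l([x,y,.240],max_speed=.04); z=.240
while z>.230:
    z-=.0005; manip.move_l([x,y,z],max_speed=.02); c=f()
    if c[2]>6: break
manip.dwell(.3); print("low",z,f().round(1),manip.current_time())
manip.set_gripper(.45); manip.dwell(.3); manip.set_gripper(1.0)
manip.move_l([x,y,.33],max_speed=.08)
manip.dwell(1.5); print(manip.current_force(),manip.current_time())
p,W=cloud("side"); t,_=cloud("top")
a=p[180:330,190:390];b=t[150:300,360:560]
cv2.imwrite("pics/end.png",np.hstack([cv2.resize(i[:,:,::-1],(400,300)) for i in (a,b)]))
E
```

```text
[0.  0.9 0.6]
tug 0.2589999999999998 [  1.9  -0.7 -11.2] [  2.4   0.3 -17.3]
low 0.2355 [-1.1 -2.7 10.8] 36.05
[-0.1204222   0.03561482 -0.08423837] 40.0583
```

View pics/end.png

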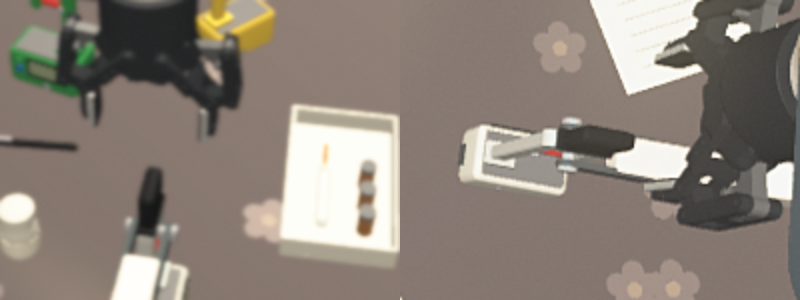

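It hangs released on the pin. I'll check the tilt and stillness quickly, then hand in.

```bash
python3 - <<'E'
from h import *
def meas():
    p,W=cloud("top"); x,y,z=np.moveaxis(W,-1,0); pi=p.astype(int)
    U=(W-PIN)@np.array([V[1],-V[0],0]); Y=(W-PIN)@V
    m=(abs(U)<.025)&(Y>-.06)&(Y<.06)&(abs(z-.1)<.02); P=W[m]
    A=np.column_stack([U[m],Y[m],np.ones(m.sum())]); s=np.linalg.lstsq(A,z[m],rcond=None)[0]
    g=(abs(U)<.03)&(abs(Y)<.05)&(z>.255)&(z<.30)&(pi.max(2)<90)
    return m.sum(),s.round(3),g.sum(),np.mean([[U[g].min(),U[g].max()],[Y[g].min(),Y[g].max()]],1).round(4),z[g].max().round(4)
print(meas()); manip.dwell(.7); print(meas(),manip.current_time())
E
```

```text
(np.int64(829), array([ 0.001, -0.016,  0.1  ]), np.int64(312), array([-0.    ,  0.0005]), np.float64(0.2759))
(np.int64(830), array([ 0.014, -0.016,  0.101]), np.int64(312), array([-0.0001,  0.0007]), np.float64(0.2764)) 40.9583
```

Tilt is about 0.02 rad, it's not moving, and it's centred on the pin.

```bash
python3 -c "
from bench import manip
print(manip.sign_off())"
```

```text
the job is handed in; nothing more can be done
None
```

The scale hangs still and released on the hoist pin, and I handed the job in at about 41 s: the forces showed the latch snap shut and then hold a tug of about 17 N, and pressing forces stayed near 12 N; the hand-in call gave no verdict.

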